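# Back the index head off one notch

## Robot

A 6-joint arm with a two-finger parallel gripper is mounted at the origin on a cart in front of the work surface, level with it; the furniture and walls round the work are solid. World frame = base frame: x ahead of the robot, y to its left, z up, the work surface at z = 0. Lengths are in m, angles in rad, forces in N, time in s.
With the tool pointing down it reaches from about 0.425 to 0.95 m from the base axis. Payload 3.5 kg.
Tool frame: the origin (TCP) lies between the finger pads; the fingertips stand 25 mm ahead of it and the grasp point (between the pads) lies 6 mm ahead of it (ctrl.finger_overhang is the distance from the TCP to the fingertips, in m); x points along the fingers, y is the direction in which the jaws open and shut, and the axes are right-handed (so a half turn about x gives the same grasp; the last joint's range is limited). The gripper opens to 85 mm and grips with 20 to 120 N. Pads are 22 mm wide; open, the fingers measure 114 mm over their backs; the gripper's body (76 mm by 85 mm) begins 54 mm behind the grasp point. The pads swing forward as they close: fully open they stand 13 mm farther back than shut.
Start: joints at [-1.327, 0.286, 1.577, -0, 1.279, -0.15], TCP at [0.259, -0.623, 0.256] pointing down, gripper open.
Joint ranges: [-2.77, 2.77], [-0.9, 2.22], [0.21, 2.48], [-1.53, 4.67], [0.24, 2.81], [-2.84, 2.84]. Speed limits (rad/s): [2.79, 2.79, 3.14, 3.14, 3.14, 3.14].

## Interface

Orientations are given as a unit quaternion [x, y, z, w].
In Python, from plant import ctrl gives the robot as it stands.
- The arm moves only by the tool play_rows, never from a script. Its argument "targets" is a list of rows, each an object with "delta_pos": the shift along the world's x, y, z normalised to -1 to 1, where 1 is 1000 mm, a list of three; "delta_rot": the turn, a rotation vector about the world's x, y, z normalised to -1 to 1, where 1 is pi rad, a list of three; "claw": the finger opening in mm, from 0 to 85.4. In form: [{"delta_pos": [tx, ty, tz], "delta_rot": [wx, wy, wz], "claw": claw}, ...]. A call has 1 to 20 rows; each row is the pose to reach, as a shift and turn from the pose measured when the call began, turning the shorter way round; what a row does not reach only later rows make up. A row lasts 1/12 s, in which the tool goes at most 41.7 mm and 7.16 degrees, less where a joint would pass 70% of its speed; a pose out of reach is approached as far as the arm can. A call with a number of a shift or a turn outside -1 to 1 is refused whole. A call with a gripper value outside its range is refused whole. The fingers move at their own pace and stop on an object; "newtons" is the grip in N (left out, the last holds). Time passes only in rows, so rows that repeat a pose let the fingers close. It gives the time, the measured TCP pose, the force and the opening at its end, in the units of the state.
- ctrl.get_state(): the state, without advancing time (a new reading comes with each control period).
- ctrl.read_camera(name): name is "scene" or "side" or "wrist"; returns the picture (480x640x3 uint8, blue, green, red); there is no depth.
- ctrl.calibration(name): a dict with "fx", "fy", "cx", "cy" (pixels), "camera_from_world" (4x4, takes a point from world to camera coordinates). Camera axes: x right, y down, z forward; pixel columns grow to the right and rows downward; lengths in m; the calibration is good to about 2 mm. A picture is of the moment at which its call begins: read the wrist's pose just before it. calibration takes no time and is no camera call; for the wrist camera it gives the pose at the moment of the call.
- ctrl.sign_off(): hands the job in, once; it reports no verdict.
The state is a dict: "time": time; "qpos": joint angles; "dq": joint speeds; "joint_efforts": joint torques, N m; "eef_pos": TCP position; "tcp_rot": TCP orientation; "contact_force": force on the tool from outside, world axes, zero at the start; "wrist_torque": the same for the moment, N m; "opening": opening from 0.0 (shut) to 1.0 (fully open).
Only numpy, scipy, OpenCV 4.12 (cv2) and the standard library are available. Lean on these libraries where they do the work, as an engineer would, in place of code of your own. Each camera call takes 0.05 s, during which the arm holds its last target. There are 200 camera calls.

## Task

The index head has been clicked one notch too far. With a fingertip, pushing only and gripping nothing, gently push the pawl's yellow thumb pin to the robot's right until the pawl stands well clear of the ratchet wheel, push the star handle's red ball to the right to turn the wheel back (clockwise as seen from the robot) by one notch, then push the thumb pin back to the left until the pawl's nose is fully down in the next gap. Leave the loose steel block, oil dropper and marker round it where they are.

Things in the scene. Friction and masses are not known exactly. Their poses are not given: they have to be found in the camera images.
- index_head: Green cast index head fixed to the bench, 195 mm high over all; origin on the bench under its pillar. x points away from the robot along the spindle (yaw up to 0.3 rad), y to the robot's left, z up. Base 130 x 130 x 14 mm; pillar 64 mm wide, 124 mm high, from x = 0 to 22 mm; bracket behind the pawl, top at 152 mm (x = 2 to 16, y = -69 to 3 mm). Spindle along x, 95 mm above the bench.
- head_axis (a point): Centre of the star handle's hub on the spindle axis, 95 mm above the bench, 66 mm in front of index_head's origin; axes as index_head. Four arms stand in this plane. The steel ratchet wheel (12 teeth, 90 mm across) is on the same spindle, at x = -18 to -6 mm of index_head.
- red_ball (a point): Centre of the red ball (20 mm) on the handle arm that points nearly straight up, 78 mm from the spindle axis; the arm is a 9 mm rod. It leans 15 degrees left of vertical at the start, 15 degrees right after one notch back. The other three arms have black balls. A finger can come down beside the ball in the handle's plane and push sideways on ball or rod.
- pawl_pin (a point): Middle of the yellow thumb pin, 11 mm thick, 41 mm long along x of index_head, on top of the pawl's thumb lever, 46 mm from the pivot. Height above the bench: 191 mm with the pawl down (lever leans 18 degrees left), 184 mm raised (36 degrees right). Lever and nose form a V open to the upper left, where a fingertip up to 25 mm below the pin's centre is free.
- pawl (a joint): Pawl angle in rad: 0 = nose fully down in a gap of the ratchet wheel; grows as the nose lifts (pin moves right), stop at 0.95. Stiff pivot: stays where it is left; about 1 N at the pin moves it. Clear of the teeth above 0.2. When down it blocks the wheel from turning back.
- wheel (a joint): Wheel angle in rad, 0 at the start (within 0.03); grows as the wheel turns back (clockwise seen from the robot, red ball to the right). One notch is 0.524 (30 degrees). Stays where it is left; about 1 N at the ball turns it. The pawl drops in freely within 0.05 of a notch; if the wheel is short of it by a little more, pushing the pawl down nudges it home.
- block: Loose steel bench block, 70 x 70 x 16 mm, a bystander on the left of the head; origin at the centre of its underside.
- dropper: Loose brown oil dropper bottle, 33 mm in diameter, 102 mm high, a bystander standing to the right of the head; origin at the centre of its underside.
- marker: Loose red and white marker pen, 135 mm long and 16 mm thick, a bystander lying in front of the head; origin at its underside.
- pawl_pivot (a point): Pivot of the brass pawl, parallel to the spindle, 50 mm to the right of it and 52 mm above it (147 mm above the bench). The nose reaches 51 mm left from here, to above the spindle; the thumb lever stands up from here.
Not all that is in view belongs to the job. There is more than one size of the index_head; the one meant has the size given above.

How it is judged:
By the outcome, as a careful person would: the job done as asked, in the order asked, and still so for the second after the job is handed in, with the robot touching nothing.
It also fails if it takes over 72 s, if anything falls off the work surface, if the arm or the gripper's body presses on something with over 40 N, if the wrist force passes 120 N, or if a joint passes its speed limit or range.

## Working session

There is one attempt and no reset: what is moved stays moved. The work goes in short steps, Python scripts to look and compute and a tool call to move; the robot and the scene stay as the last step left them, time stands still between calls to the robot, and variables do not carry over. Pictures are saved under pics/ and viewed, about 8 in all and at most 12, crops included, and the job is handed in when it is done.

Besides the shell and the picture viewer there is one more tool, called after "Emit:" as name(argument=value, ...), one argument or row to a line, values as JSON. play_rows: Moves the arm, as the interface text tells. Its arguments: {"type":"object","properties":{"targets":{"type":"array"},"newtons":{"type":"number"}},"required":["targets"]}

```bash
mkdir -p pics
cat > h.py <<'E'
import numpy as np, cv2
from plant import ctrl
def ray(c,u,v):
    R=c["camera_from_world"]; A=np.array(R)[:3,:3]; t=np.array(R)[:3,3]
    d=A.T@np.array([(u-c["cx"])/c["fx"],(v-c["cy"])/c["fy"],1]); return -A.T@t,d/np.linalg.norm(d)
def tri(obs):
    M=np.zeros((3,3));b=np.zeros(3);L=[]
    for c,u,v in obs:
        o,d=ray(c,u,v);P=np.eye(3)-np.outer(d,d);M+=P;b+=P@o;L.append((o,P))
    x=np.linalg.solve(M,b); return x,[np.linalg.norm(P@(x-o)) for o,P in L]
def onz(c,u,v,z):
    o,d=ray(c,u,v); return o+d*(z-o[2])/d[2]
def proj(c,p):
    q=np.array(c["camera_from_world"])@np.append(p,1); return c["fx"]*q[0]/q[2]+c["cx"],c["fy"]*q[1]/q[2]+c["cy"]
def blobs(im,lo,hi,amin=15):
    h=cv2.cvtColor(im,cv2.COLOR_BGR2HSV); m=cv2.inRange(h,np.array(lo),np.array(hi))
    n,l,s,c=cv2.connectedComponentsWithStats(m); return [(s[i].tolist(),c[i].round(1).tolist()) for i in range(1,n) if s[i][4]>=amin]
RED=([0,140,70],[8,255,255]); YEL=([22,130,90],[34,255,255])
E
python3 - <<'E'
from h import *
s=ctrl.get_state();print(s)
for n in("scene","side"):
    im=ctrl.read_camera(n);cv2.imwrite(f"pics/{n}0.png",im)
    print(n,"R",blobs(im,*RED),"\nY",blobs(im,*YEL))
    c=ctrl.calibration(n);print(c["fx"],ray(c,320,240))
E
```

```text
{'time': 0.0, 'qpos': array([-1.32699285e+00,  2.87183021e-01,  1.57819819e+00,  8.65640908e-06,
        1.27858933e+00, -1.49971873e-01]), 'dq': array([-2.33781519e-03, -8.93281387e-05,  7.63141352e-04,  2.16871790e-04,
        1.42656314e-04, -5.38610822e-04]), 'joint_efforts': array([-2.63592110e-04, -4.05983520e+01, -2.92623192e+01, -1.09725784e-04,
        5.83546178e-03,  8.93445275e-06]), 'eef_pos': array([ 0.25888136, -0.62272764,  0.25492406]), 'tcp_rot': array([-0.69340877, -0.13916183,  0.69348177, -0.13748199]), 'contact_force': array([ 0.43933591,  0.18136507, -0.61797978]), 'wrist_torque': array([-0.00553769,  0.07256293,  0.01866498]), 'opening': 1.0012328571074849}
scene R [([350, 186, 17, 16, 81], [358.7, 192.4]), ([341, 189, 17, 15, 80], [348.7, 196.1]), ([424, 204, 8, 8, 44], [427.6, 207.2]), ([317, 221, 12, 11, 110], [322.5, 226.0]), ([360, 284, 9, 16, 80], [364.3, 291.6])] 
Y [([134, 24, 8, 9, 37], [137.1, 28.2]), ([120, 26, 17, 74, 360], [126.6, 57.9]), ([140, 36, 16, 56, 220], [148.0, 61.4]), ([72, 44, 18, 48, 363], [81.3, 65.9]), ([398, 186, 16, 26, 141], [405.4, 194.5]), ([292, 190, 22, 40, 267], [303.3, 205.2])]
505.13214003546733 (array([0.13457551, 0.68095401, 0.68742778]), array([ 0.42582481, -0.67968965, -0.59723966]))
side R [([420, 49, 5, 6, 24], [421.9, 51.3]), ([416, 56, 7, 39, 153], [418.9, 74.7]), ([295, 220, 10, 9, 72], [299.2, 223.7]), ([219, 292, 10, 10, 78], [223.6, 296.6]), ([367, 414, 51, 26, 388], [391.8, 424.9]), ([359, 427, 52, 27, 435], [384.3, 440.9])] 
Y [([448, 53, 7, 8, 42], [451.4, 56.4]), ([442, 62, 12, 42, 261], [447.1, 79.7]), ([435, 70, 2, 11, 19], [435.6, 75.4]), ([326, 220, 20, 24, 155], [334.7, 225.3]), ([334, 246, 5, 6, 19], [335.9, 248.9]), ([251, 291, 20, 32, 206], [260.4, 303.0])]
478.1021776087493 (array([ 0.54771161, -0.81515753,  0.51633377]), array([ 0.01394272,  0.917656  , -0.39713104]))
```

View pics/scene0.png

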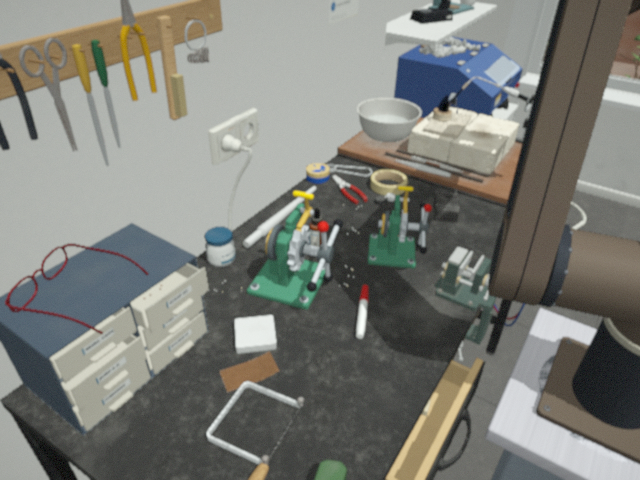

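View pics/side0.png

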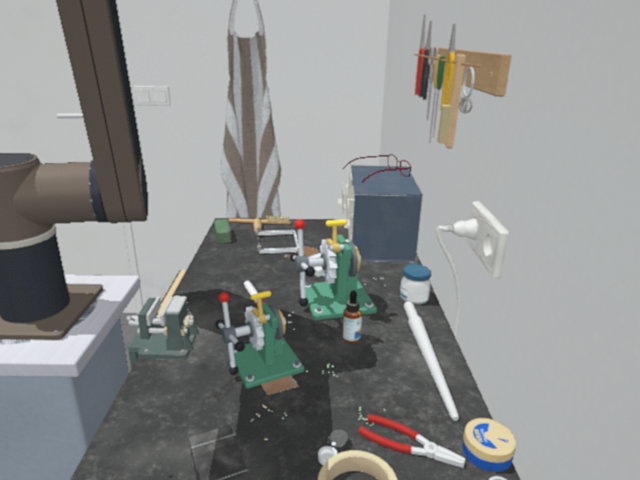

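Two heads are candidates. Head A has its pin at scene (303,195) / side (337,223) and its red ball at (322,226) / (299,224). Head B has its pin at scene (405,189) / side (262,295) and its ball at (427,207) / (224,297). The block, dropper and marker are all around A. I'll measure both and check with a crop.

Run:
```python
from h import *
cs,cd=ctrl.calibration("scene"),ctrl.calibration("side")
a=cv2.imread("pics/scene0.png");b=cv2.imread("pics/side0.png")
f=lambda im,x,y,w,h:cv2.resize(im[y:y+h,x:x+w],(400,400),interpolation=cv2.INTER_CUBIC)
cv2.imwrite("pics/c1.png",np.hstack([f(a,240,175,130,130),f(b,260,205,130,130)]))
for n,o in dict(ballA=(322.5,226,299.2,223.7),ballB=(427.6,207.2,223.6,296.6),pinA=(303,195,337,223),pinB=(405,189,262,295)).items():
    print(n,tri([(cs,*o[:2]),(cd,*o[2:])]))
```

```text
ballA (array([0.51986917, 0.05807445, 0.17284265]), [np.float64(0.00037568912478507524), np.float64(0.00037568912478491776)])
ballB (array([ 0.40857794, -0.1629333 ,  0.13527231]), [np.float64(7.962338601747256e-05), np.float64(7.962338601752782e-05)])
pinA (array([0.59110711, 0.01610263, 0.19139695]), [np.float64(0.00039964886366231826), np.float64(0.0003996488636624199)])
pinB (array([ 0.46983649, -0.18042806,  0.14883861]), [np.float64(0.0010204372740825593), np.float64(0.0010204372740826684)])
```

View pics/c1.png

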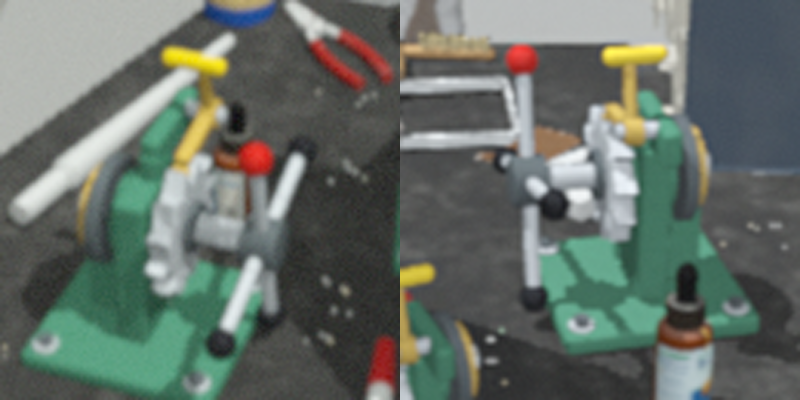

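A is the target. Its pin is at z 0.191 and its ball at 0.173 (expected 0.170), whereas B's pin is only at 0.149. The crop shows the pin ends at scene (293.6,191.9)/(313.5,197.1) and side (326.6,223.2)/(346.5,222.9), with the pawl down and nothing left of the pin in the V.

Run:
```python
from h import *
from scipy.spatial.transform import Rotation as R
cs,cd=ctrl.calibration("scene"),ctrl.calibration("side")
f,_=tri([(cs,313.5,197.1),(cd,326.6,223.2)]);r,_=tri([(cs,293.6,191.9),(cd,346.5,222.9)])
print("pin ends",f,r,np.linalg.norm(f-r),"yaw",np.arctan2(*(r-f)[[1,0]]))
ball=np.array([.5199,.0581]);pin=(f+r)[:2]/2
for im,c in((cv2.imread("pics/scene0.png"),cs),(cv2.imread("pics/side0.png"),cd)):pass
# bases: side corners in crop c1 right half: (562,348),(755,322)
for u,v in((562,348),(755,322)):
    print("corner",onz(cd,260+(u-400)*.325,205+v*.325,.007))
for u,v in((25,362),(205,398)):
    print("corner scene",onz(cs,240+u*.325,175+v*.325,.007))
s=ctrl.get_state();print(R.from_quat(s["tcp_rot"]).as_matrix().round(3),ctrl.finger_overhang)
yaw=np.arctan2(*(r-f)[[1,0]])
for w in (yaw,.17,.21,.25):
    ex=np.array([np.cos(w),np.sin(w)]);ey=np.array([-ex[1],ex[0]])
    d=pin-ball;print(w,"pin-ball in head (y should be -.056)",d@ex,d@ey,"origin",ball+.066*ex-.0202*ey)
```

```text
pin ends [0.57108103 0.0117867  0.19206467] [0.60993213 0.01819322 0.19178305] 0.03937677322496269 yaw 0.16342846291156077
corner [ 0.54850746 -0.02080006  0.007     ]
corner [0.67433524 0.0133356  0.007     ]
corner scene [0.64267946 0.1323632  0.007     ]
corner scene [0.52849604 0.0954222  0.007     ]
[[-0.     0.384 -0.923]
 [ 0.002 -0.923 -0.384]
 [-1.    -0.002 -0.   ]] 0.025
0.16342846291156077 pin-ball in head (y should be -.056) 0.06265168116994821 -0.054023436652037016 origin [0.58830715 0.04890749]
0.17 pin-ball in head (y should be -.056) 0.06229531390289919 -0.05443398503560761 origin [0.58836608 0.04935722]
0.21 pin-ball in head (y should be -.056) 0.060068705477556814 -0.05688159177948551 origin [0.58866093 0.05210213]
0.25 pin-ball in head (y should be -.056) 0.05774599993742408 -0.05923820011060865 origin [0.58884578 0.05485663]
```

Yaw is about 0.2 (pin–ball offset 0.195, base edges 0.17–0.27). I'll move above the left side of the pin with the fingers shut and the jaw axis along head x, then check with the wrist camera.

Emit:
play_rows(
  targets=[
    {"delta_pos": [0, 0, 0.04], "delta_rot": [0, 0, 0], "claw": 0},
    {"delta_pos": [0.03, 0.06, 0.075], "delta_rot": [0, 0, 0.04], "claw": 0},
    {"delta_pos": [0.046, 0.094, 0.075], "delta_rot": [0, 0, 0.06], "claw": 0},
    {"delta_pos": [0.064, 0.13, 0.075], "delta_rot": [0, 0, 0.085], "claw": 0},
    {"delta_pos": [0.08, 0.166, 0.075], "delta_rot": [0, 0, 0.11], "claw": 0},
    {"delta_pos": [0.098, 0.2, 0.075], "delta_rot": [0, 0, 0.13], "claw": 0},
    {"delta_pos": [0.114, 0.235, 0.075], "delta_rot": [0, 0, 0.155], "claw": 0},
    {"delta_pos": [0.132, 0.27, 0.075], "delta_rot": [0, 0, 0.18], "claw": 0},
    {"delta_pos": [0.148, 0.305, 0.075], "delta_rot": [0, 0, 0.2], "claw": 0},
    {"delta_pos": [0.165, 0.34, 0.075], "delta_rot": [0, 0, 0.225], "claw": 0},
    {"delta_pos": [0.183, 0.375, 0.075], "delta_rot": [0, 0, 0.25], "claw": 0},
    {"delta_pos": [0.2, 0.41, 0.075], "delta_rot": [0, 0, 0.27], "claw": 0},
    {"delta_pos": [0.217, 0.445, 0.075], "delta_rot": [0, 0, 0.293], "claw": 0},
    {"delta_pos": [0.234, 0.48, 0.075], "delta_rot": [0, 0, 0.316], "claw": 0},
    {"delta_pos": [0.251, 0.515, 0.075], "delta_rot": [0, 0, 0.34], "claw": 0},
    {"delta_pos": [0.268, 0.55, 0.075], "delta_rot": [0, 0, 0.362], "claw": 0},
    {"delta_pos": [0.285, 0.584, 0.075], "delta_rot": [0, 0, 0.385], "claw": 0},
    {"delta_pos": [0.302, 0.618, 0.075], "delta_rot": [0, 0, 0.407], "claw": 0},
    {"delta_pos": [0.318, 0.652, 0.075], "delta_rot": [0, 0, 0.43], "claw": 0},
    {"delta_pos": [0.3256, 0.667, 0.075], "delta_rot": [0, 0, 0.438], "claw": 0},
  ],
)

```text
time: 1.77
eef_pos: [0.5851, 0.0481, 0.3293]
tcp_rot: [0.446, 0.55, -0.446, 0.547]
contact_force: [-0.2, -0.3, -0.2]
opening: -0.004
```

```bash
cat > look.py <<'E'
from h import *
import sys
from scipy.spatial.transform import Rotation as R
s=ctrl.get_state();T=R.from_quat(s["tcp_rot"]).as_matrix()
print("t",s["time"],"pos",s["eef_pos"].round(4),"F",s["contact_force"].round(2),"op",round(s["opening"],3),"tooly",T[:,1].round(3),"q6",s["qpos"][5].round(2))
cw=ctrl.calibration("wrist");out=[]
for n,c in(("wrist",cw),("scene",ctrl.calibration("scene")),("side",ctrl.calibration("side"))):
    im=ctrl.read_camera(n);cv2.imwrite(f"pics/{sys.argv[1]}_{n}.png",im)
    print(n,"R",[b for b in blobs(im,*RED,40)],"Y",[b for b in blobs(im,*YEL,40)])
E
python3 look.py l1
```

```text
t 1.7667 pos [0.5851 0.0481 0.3293] F [-0.19 -0.32 -0.17] op -0.004 tooly [ 0.979  0.204 -0.003] q6 -0.3
wrist R [([232, 193, 24, 26, 478], [243.6, 205.4]), ([200, 195, 21, 36, 334], [210.7, 211.9])] Y [([294, 271, 50, 15, 547], [318.6, 277.0])]
scene R [([351, 185, 16, 17, 80], [358.6, 192.3]), ([341, 189, 17, 15, 81], [348.9, 196.3]), ([424, 204, 8, 8, 44], [427.9, 207.1]), ([317, 221, 11, 11, 95], [321.9, 226.1]), ([360, 285, 9, 15, 79], [364.1, 291.9])] Y [([120, 26, 17, 74, 358], [126.6, 57.7]), ([140, 35, 16, 57, 227], [148.0, 61.7]), ([73, 44, 17, 48, 357], [81.5, 66.2]), ([398, 186, 16, 26, 135], [405.6, 195.1]), ([293, 190, 21, 40, 232], [303.3, 205.9])]
side R [([416, 57, 7, 38, 152], [418.9, 74.9]), ([295, 220, 10, 9, 68], [299.2, 223.9]), ([219, 292, 10, 10, 80], [223.6, 296.6]), ([368, 414, 50, 26, 390], [391.9, 424.9]), ([359, 427, 52, 27, 434], [384.4, 440.9])] Y [([448, 53, 7, 8, 41], [451.4, 56.3]), ([442, 62, 12, 43, 250], [447.0, 79.4]), ([326, 220, 20, 32, 209], [334.4, 231.4]), ([250, 290, 22, 25, 173], [260.7, 297.2])]
```

View pics/l1_wrist.png

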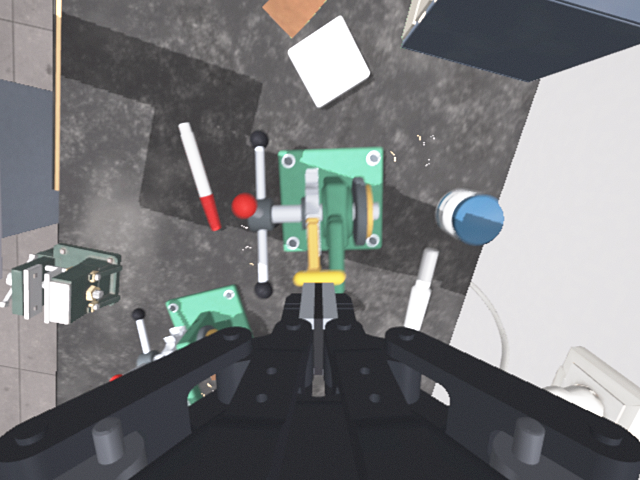

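The wrist view shows the head aligned with the image, the pin at (319,277) just behind the fingertips, and the red ball at (244,205). The nose is below and to the left, and the V is free. Now a three-view check.

Run:
```python
from h import *
cw,cs,cd=[ctrl.calibration(n) for n in("wrist","scene","side")]
p=tri([(cw,318.6,277),(cs,303.5,194.5),(cd,336.5,223)]);b=tri([(cw,243.6,205.4),(cs,322.2,226),(cd,299.2,223.8)])
print(p,b); print(onz(cw,318.6,277,.191),onz(cw,243.6,205.4,.170))
a,c=onz(cw,294,277.5,.191),onz(cw,344,277,.191);print("pin ends wrist",a,c)
h=onz(cw,261,215,.095);print("hub",h, "arm tips",onz(cw,259,139,.075),onz(cw,263,290,.115))
```

```text
(array([0.5905901 , 0.0151373 , 0.19193802]), [np.float64(0.0003902027504833396), np.float64(0.0002758970841044364), np.float64(0.00014919578068723464)]) (array([0.52049544, 0.05687645, 0.17264172]), [np.float64(0.0008222762704788713), np.float64(0.0010432459294804595), np.float64(0.0009585470472502533)])
[0.59103345 0.01490198 0.191     ] [0.52022427 0.05556859 0.17      ]
pin ends wrist [0.57193138 0.0105229  0.191     ] [0.61082441 0.01899115 0.191     ]
hub [0.52537842 0.03477926 0.095     ] arm tips [0.50795979 0.10936161 0.075     ] [ 0.54266047 -0.03892411  0.115     ]
```

Emit:
play_rows(
  targets=[
    {"delta_pos": [0, 0, -0.02], "delta_rot": [0, 0, 0], "claw": 0},
    {"delta_pos": [0, 0, -0.045], "delta_rot": [0, 0, 0], "claw": 0},
    {"delta_pos": [0, 0, -0.07], "delta_rot": [0, 0, 0], "claw": 0},
    {"delta_pos": [0, 0, -0.09], "delta_rot": [0, 0, 0], "claw": 0},
    {"delta_pos": [0, 0, -0.105], "delta_rot": [0, 0, 0], "claw": 0},
    {"delta_pos": [0, 0, -0.116], "delta_rot": [0, 0, 0], "claw": 0},
    {"delta_pos": [0, 0, -0.122], "delta_rot": [0, 0, 0], "claw": 0},
    {"delta_pos": [0, 0, -0.123], "delta_rot": [0, 0, 0], "claw": 0},
    {"delta_pos": [0, 0, -0.123], "delta_rot": [0, 0, 0], "claw": 0},
  ],
)

```text
time: 2.67
eef_pos: [0.5845, 0.0449, 0.2065]
tcp_rot: [0.447, 0.548, -0.448, 0.547]
contact_force: [0.3, 0.3, -0.7]
opening: 0.001
```

Emit:
play_rows(
  targets=[
    {"delta_pos": [0.001, -0.005, 0], "delta_rot": [0, 0, 0], "claw": 0},
    {"delta_pos": [0.002, -0.009, 0], "delta_rot": [0, 0, 0], "claw": 0},
    {"delta_pos": [0.0025, -0.012, 0], "delta_rot": [0, 0, 0], "claw": 0},
    {"delta_pos": [0.003, -0.015, 0], "delta_rot": [0, 0, 0], "claw": 0},
    {"delta_pos": [0.004, -0.018, 0], "delta_rot": [0, 0, 0], "claw": 0},
    {"delta_pos": [0.0045, -0.021, 0], "delta_rot": [0, 0, 0], "claw": 0},
    {"delta_pos": [0.005, -0.024, 0], "delta_rot": [0, 0, 0], "claw": 0},
    {"delta_pos": [0.006, -0.027, 0], "delta_rot": [0, 0, 0], "claw": 0},
    {"delta_pos": [0.0065, -0.03, 0], "delta_rot": [0, 0, 0], "claw": 0},
    {"delta_pos": [0.007, -0.033, 0], "delta_rot": [0, 0, 0], "claw": 0},
    {"delta_pos": [0.008, -0.036, 0], "delta_rot": [0, 0, 0], "claw": 0},
    {"delta_pos": [0.0085, -0.039, 0], "delta_rot": [0, 0, 0], "claw": 0},
    {"delta_pos": [0.009, -0.042, 0], "delta_rot": [0, 0, 0], "claw": 0},
    {"delta_pos": [0.0095, -0.044, 0], "delta_rot": [0, 0, 0], "claw": 0},
    {"delta_pos": [0.01, -0.0455, 0], "delta_rot": [0, 0, 0], "claw": 0},
    {"delta_pos": [0.01, -0.0455, 0], "delta_rot": [0, 0, 0], "claw": 0},
  ],
)

```text
time: 4.0
eef_pos: [0.5945, -0.0011, 0.2065]
tcp_rot: [0.446, 0.548, -0.449, 0.547]
contact_force: [-1.0, 0.9, 1.0]
opening: -0.002
```

```bash
python3 look.py l2 | cut -c1-900
python3 - <<'E'
import cv2,numpy as np
a=cv2.imread("pics/l2_scene.png");b=cv2.imread("pics/l2_side.png")
f=lambda im,x,y,w,h:cv2.resize(im[y:y+h,x:x+w],(400,400),interpolation=cv2.INTER_CUBIC)
cv2.imwrite("pics/c2.png",np.hstack([f(a,240,165,130,130),f(b,260,195,130,130)]))
E
```

```text
t 4.0 pos [ 0.5945 -0.0011  0.2065] F [-0.98  0.88  0.96] op -0.002 tooly [ 0.98   0.199 -0.004] q6 -0.37
wrist R [([148, 110, 53, 98, 2583], [172.7, 147.1]), ([0, 424, 16, 14, 106], [5.2, 428.5])] Y []
scene R [([351, 186, 16, 16, 77], [358.7, 192.4]), ([341, 189, 17, 15, 79], [348.7, 196.3]), ([424, 204, 8, 8, 46], [427.9, 207.2]), ([317, 221, 11, 11, 95], [322.0, 226.2]), ([360, 285, 9, 15, 75], [364.3, 292.1])] Y [([120, 26, 17, 74, 374], [126.6, 58.0]), ([140, 35, 16, 57, 232], [147.9, 61.2]), ([73, 44, 17, 48, 364], [81.3, 65.8]), ([398, 186, 16, 8, 76], [406.0, 188.4]), ([298, 195, 14, 21, 99], [306.3, 206.9]), ([403, 195, 5, 16, 55], [405.0, 203.6])]
side R [([416, 57, 7, 38, 151], [418.9, 74.8]), ([295, 220, 10, 9, 67], [299.3, 223.9]), ([219, 292, 10, 10, 76], [223.4, 296.7]), ([367, 414, 51, 26, 386], [391.9, 424.9]), ([359, 427, 52, 27, 432], [384.4, 441.0])] Y [([448, 53, 7, 8, 45], [451.4, 56.4]), ([442, 62, 12, 43, 271], [447.0, 79.9]), ([328, 225, 25, 27, 230], [337.5, 234.6]), ([250, 290, 22, 25, 167], [260.8, 296.8])]
```

View pics/c2.png

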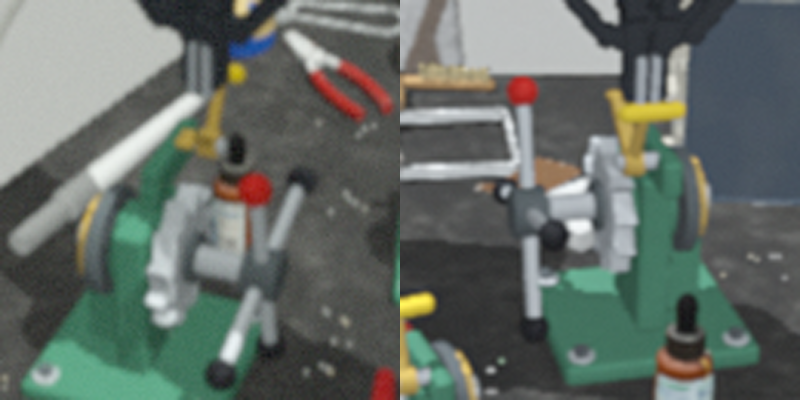

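The pawl is raised: the lever leans right, the nose stands clear of the wheel, and the ball hasn't moved. I'll back off left, go up, and come down to the left of the red ball.

Emit:
play_rows(
  targets=[
    {"delta_pos": [-0.001, 0.006, 0], "delta_rot": [0, 0, 0], "claw": 0},
    {"delta_pos": [-0.0026, 0.012, 0], "delta_rot": [0, 0, 0], "claw": 0},
    {"delta_pos": [-0.0026, 0.012, 0.02], "delta_rot": [0, 0, 0], "claw": 0},
    {"delta_pos": [-0.0026, 0.012, 0.04], "delta_rot": [0, 0, 0], "claw": 0},
    {"delta_pos": [-0.01, 0.02, 0.055], "delta_rot": [0, 0, 0], "claw": 0},
    {"delta_pos": [-0.025, 0.036, 0.06], "delta_rot": [0, 0, 0], "claw": 0},
    {"delta_pos": [-0.045, 0.056, 0.06], "delta_rot": [0, 0, 0], "claw": 0},
    {"delta_pos": [-0.065, 0.075, 0.06], "delta_rot": [0, 0, 0], "claw": 0},
    {"delta_pos": [-0.081, 0.089, 0.06], "delta_rot": [0, 0, 0], "claw": 0},
    {"delta_pos": [-0.081, 0.089, 0.06], "delta_rot": [0, 0, 0], "claw": 0},
    {"delta_pos": [-0.081, 0.089, 0.04], "delta_rot": [0, 0, 0], "claw": 0},
    {"delta_pos": [-0.081, 0.089, 0.02], "delta_rot": [0, 0, 0], "claw": 0},
    {"delta_pos": [-0.081, 0.089, 0], "delta_rot": [0, 0, 0], "claw": 0},
    {"delta_pos": [-0.081, 0.089, -0.013], "delta_rot": [0, 0, 0], "claw": 0},
    {"delta_pos": [-0.081, 0.089, -0.022], "delta_rot": [0, 0, 0], "claw": 0},
    {"delta_pos": [-0.081, 0.089, -0.0235], "delta_rot": [0, 0, 0], "claw": 0},
    {"delta_pos": [-0.081, 0.089, -0.0235], "delta_rot": [0, 0, 0], "claw": 0},
  ],
)

```text
time: 5.57
eef_pos: [0.5137, 0.0881, 0.1829]
tcp_rot: [0.446, 0.548, -0.449, 0.547]
contact_force: [-0.2, 0.4, -0.4]
opening: -0.001
```

```bash
python3 look.py l3 | cut -c1-700
python3 - <<'E'
from h import *
from scipy.spatial.transform import Rotation
cs,cd=ctrl.calibration("scene"),ctrl.calibration("side")
a=cv2.imread("pics/l3_scene.png");b=cv2.imread("pics/l3_side.png")
f=lambda im,x,y,w,h:cv2.resize(im[y:y+h,x:x+w],(400,400),interpolation=cv2.INTER_CUBIC)
cv2.imwrite("pics/c3.png",np.hstack([f(a,240,165,130,130),f(b,260,195,130,130)]))
E
```

```text
t 5.5667 pos [0.5137 0.0881 0.1829] F [-0.17  0.4  -0.36] op -0.001 tooly [ 0.98   0.199 -0.004] q6 -0.22
wrist R [([219, 273, 28, 50, 607], [233.6, 297.4]), ([312, 375, 13, 22, 266], [318.0, 385.9])] Y []
scene R [([351, 186, 16, 16, 75], [358.7, 192.4]), ([342, 189, 16, 15, 68], [349.1, 196.2]), ([424, 204, 8, 8, 47], [428.0, 207.1]), ([360, 284, 9, 16, 90], [364.2, 291.7])] Y [([120, 26, 17, 74, 369], [126.6, 57.7]), ([140, 36, 16, 56, 221], [148.0, 61.4]), ([72, 44, 18, 48, 374], [81.3, 65.7]), ([398, 186, 16, 26, 128], [405.6, 194.9])]
side R [([416, 57, 7, 38, 151], [418.8, 74.8]), ([295, 220, 10, 9, 65], [299.3, 224.1]), ([219, 292, 10, 10, 85], [223.4, 296.3]), ([368, 414, 50, 26, 387], [391.9, 424.9]), ([359, 427, 52, 27, 432], [384.5, 441.0])] Y [([448, 53, 7, 8, 41], [451.2, 56.2]), ([442, 62, 12, 43, 263], [447.0, 80.0]), ([328, 225, 25, 27, 220], [338.1, 233.9]), ([250, 290, 22, 25, 172], [260.8, 297.1])]
```

View pics/c3.png

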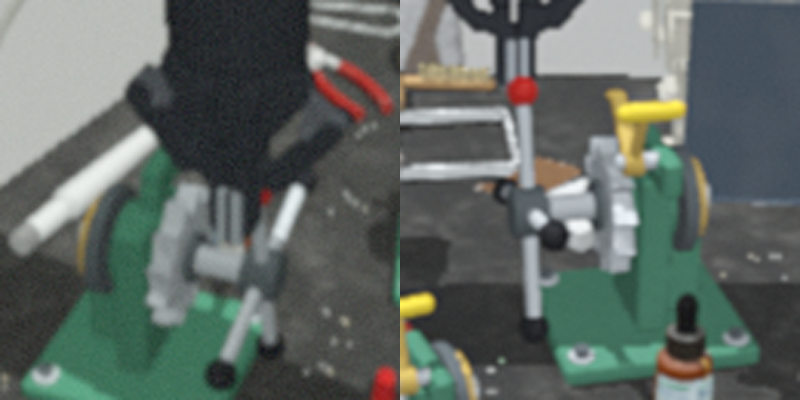

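The side view shows the finger level with the ball in the handle's plane, with the pawl still raised. Next I push right, stopping slightly short of one notch, and measure.

Emit:
play_rows(
  targets=[
    {"delta_pos": [0.001, -0.005, 0], "delta_rot": [0, 0, 0], "claw": 0},
    {"delta_pos": [0.002, -0.009, 0], "delta_rot": [0, 0, 0], "claw": 0},
    {"delta_pos": [0.0025, -0.012, 0], "delta_rot": [0, 0, 0], "claw": 0},
    {"delta_pos": [0.003, -0.015, 0], "delta_rot": [0, 0, 0], "claw": 0},
    {"delta_pos": [0.004, -0.018, 0], "delta_rot": [0, 0, 0], "claw": 0},
    {"delta_pos": [0.0045, -0.021, 0], "delta_rot": [0, 0, 0], "claw": 0},
    {"delta_pos": [0.005, -0.024, 0], "delta_rot": [0, 0, 0], "claw": 0},
    {"delta_pos": [0.006, -0.027, 0], "delta_rot": [0, 0, 0], "claw": 0},
    {"delta_pos": [0.0065, -0.03, 0], "delta_rot": [0, 0, 0], "claw": 0},
    {"delta_pos": [0.007, -0.033, 0], "delta_rot": [0, 0, 0], "claw": 0},
    {"delta_pos": [0.008, -0.036, 0], "delta_rot": [0, 0, 0], "claw": 0},
    {"delta_pos": [0.0085, -0.039, 0], "delta_rot": [0, 0, 0], "claw": 0},
    {"delta_pos": [0.009, -0.042, 0], "delta_rot": [0, 0, 0], "claw": 0},
    {"delta_pos": [0.0095, -0.0445, 0], "delta_rot": [0, 0, 0], "claw": 0},
    {"delta_pos": [0.0102, -0.047, 0], "delta_rot": [0, 0, 0], "claw": 0},
    {"delta_pos": [0.0107, -0.049, 0], "delta_rot": [0, 0, 0], "claw": 0},
    {"delta_pos": [0.0107, -0.049, 0], "delta_rot": [0, 0, 0], "claw": 0},
    {"delta_pos": [0.0107, -0.049, 0], "delta_rot": [0, 0, 0], "claw": 0},
  ],
)

```text
time: 7.22
eef_pos: [0.5251, 0.0387, 0.1844]
tcp_rot: [0.447, 0.547, -0.448, 0.548]
contact_force: [-0.6, -0.4, 0.3]
opening: -0.002
```

```bash
python3 look.py l4 | cut -c1-700
python3 - <<'E'
from h import *
cs,cd=ctrl.calibration("scene"),ctrl.calibration("side")
b0=np.array([.5204,.0565,.1715]);ey=np.array([-.213,.977,0])
for d in(.034,.036,.038,.0404,.043):
    print(d,"expect side",np.round(proj(cd,b0-d*ey),1),"scene",np.round(proj(cs,b0-d*ey),1))
print(proj(cd,b0))
E
```

```text
t 7.2167 pos [0.5251 0.0387 0.1844] F [-0.58 -0.41  0.34] op -0.002 tooly [ 0.98   0.199 -0.002] q6 -0.32
wrist R [([212, 218, 30, 52, 679], [227.9, 242.6]), ([313, 375, 11, 6, 61], [318.1, 377.5])] Y []
scene R [([424, 203, 8, 9, 49], [428.1, 207.1]), ([360, 285, 9, 15, 87], [364.3, 292.2])] Y [([120, 26, 17, 74, 363], [126.6, 57.7]), ([140, 36, 16, 56, 228], [148.0, 61.6]), ([73, 44, 17, 48, 371], [81.5, 65.9]), ([398, 186, 16, 26, 132], [405.6, 195.0]), ([298, 204, 13, 12, 74], [304.7, 209.7])]
side R [([416, 57, 7, 37, 148], [418.9, 74.7]), ([299, 228, 10, 9, 74], [303.7, 232.0]), ([219, 292, 10, 10, 81], [223.6, 296.5]), ([368, 414, 50, 26, 386], [392.0, 424.9]), ([359, 427, 52, 27, 432], [384.4, 440.9])] Y [([447, 53, 8, 8, 42], [451.2, 56.2]), ([442, 62, 12, 43, 269], [447.1, 79.9]), ([328, 225, 25, 27, 229], [337.5, 234.8]), ([250, 290, 22, 25, 171], [260.8, 297.0])]
0.034 expect side [302.9 231. ] scene [329.3 216.3]
0.036 expect side [303.1 231.4] scene [329.7 215.7]
0.038 expect side [303.3 231.8] scene [330.1 215.1]
0.0404 expect side [303.5 232.3] scene [330.5 214.5]
0.043 expect side [303.8 232.8] scene [331.  213.7]
(np.float64(299.61408907628874), np.float64(224.54795430352166))
```

Emit:
play_rows(
  targets=[
    {"delta_pos": [-0.001, 0.006, 0], "delta_rot": [0, 0, 0], "claw": 0},
    {"delta_pos": [-0.0026, 0.012, 0], "delta_rot": [0, 0, 0], "claw": 0},
    {"delta_pos": [-0.0026, 0.012, 0.02], "delta_rot": [0, 0, 0], "claw": 0},
    {"delta_pos": [-0.0026, 0.012, 0.045], "delta_rot": [0, 0, 0], "claw": 0},
    {"delta_pos": [-0.0026, 0.012, 0.07], "delta_rot": [0, 0, 0], "claw": 0},
    {"delta_pos": [0.002, 0.005, 0.09], "delta_rot": [0, 0, 0], "claw": 0},
    {"delta_pos": [0.015, -0.01, 0.1], "delta_rot": [0, 0, 0], "claw": 0},
    {"delta_pos": [0.032, -0.03, 0.1], "delta_rot": [0, 0, 0], "claw": 0},
    {"delta_pos": [0.05, -0.05, 0.1], "delta_rot": [0, 0, 0], "claw": 0},
    {"delta_pos": [0.066, -0.07, 0.1], "delta_rot": [0, 0, 0], "claw": 0},
    {"delta_pos": [0.079, -0.085, 0.1], "delta_rot": [0, 0, 0], "claw": 0},
    {"delta_pos": [0.079, -0.085, 0.1], "delta_rot": [0, 0, 0], "claw": 0},
    {"delta_pos": [0.079, -0.085, 0.1], "delta_rot": [0, 0, 0], "claw": 0},
  ],
)

```text
time: 8.45
eef_pos: [0.6043, -0.046, 0.2841]
tcp_rot: [0.447, 0.548, -0.448, 0.547]
contact_force: [-0.8, 0.4, -0.8]
opening: 0.0
```

```bash
python3 look.py l5 | cut -c1-700
```

```text
t 8.45 pos [ 0.6043 -0.046   0.2841] F [-0.81  0.41 -0.81] op 0.0 tooly [ 0.98   0.199 -0.002] q6 -0.44
wrist R [([176, 111, 26, 45, 517], [189.5, 131.9]), ([209, 116, 32, 32, 796], [224.3, 131.7]), ([60, 312, 21, 18, 302], [70.1, 320.7]), ([312, 384, 13, 13, 104], [317.9, 390.4])] Y [([287, 202, 65, 19, 1082], [319.2, 210.9]), ([111, 355, 38, 12, 107], [135.0, 359.4])]
scene R [([350, 186, 17, 16, 82], [358.6, 192.3]), ([341, 189, 17, 15, 80], [348.7, 196.1]), ([424, 204, 8, 8, 46], [428.0, 207.3]), ([325, 210, 10, 10, 76], [329.6, 214.4]), ([360, 285, 9, 15, 92], [364.3, 292.0])] Y [([120, 26, 17, 74, 366], [126.5, 57.3]), ([140, 35, 16, 57, 224], [147.9, 61.5]), ([72, 44, 18, 48, 368], [81.3, 65.6]), ([298, 183, 22, 33, 224], [307.9, 195.9]), ([398, 186, 16, 26, 134], [405.6, 195.0])]
side R [([416, 57, 7, 37, 150], [418.9, 75.0]), ([299, 227, 10, 10, 81], [303.6, 231.7]), ([219, 292, 10, 10, 76], [223.4, 296.7]), ([368, 414, 50, 26, 388], [391.9, 424.9]), ([359, 427, 52, 27, 432], [384.4, 440.9])] Y [([448, 53, 7, 8, 40], [451.6, 56.2]), ([434, 61, 4, 26, 40], [435.9, 74.4]), ([442, 62, 12, 43, 269], [446.9, 80.2]), ([328, 225, 25, 27, 227], [337.5, 234.8]), ([250, 290, 22, 25, 174], [260.7, 297.1])]
```

View pics/l5_wrist.png

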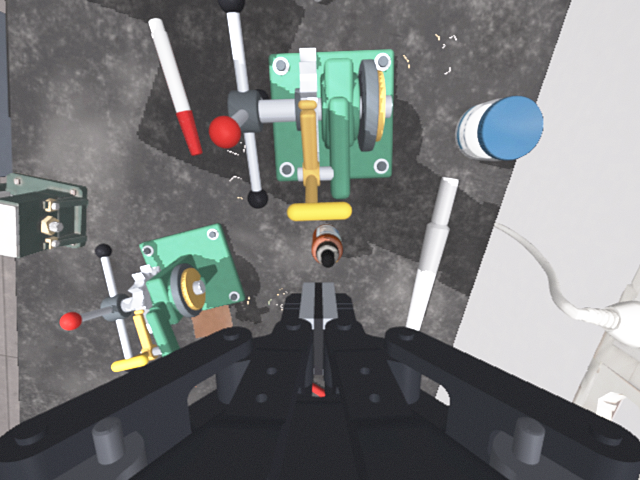

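The wrist view shows the ball at (224,132), right of the hub. The pin is raised at (319,211), and the dropper is standing at (327,250), below finger height.

Run:
```python
from h import *
cw,cs,cd=[ctrl.calibration(n) for n in("wrist","scene","side")]
b0=np.array([.5205,.0569,.1726]);ey=np.array([-.213,.977,0]);ex=np.array([.977,.213,0])
b,e=tri([(cw,224.3,131.7),(cs,329.6,214.4),(cd,303.6,231.7)]);print("ball",b,e,(b-b0)@ex,(b-b0)@ey)
b2,_=tri([(cs,322.2,226),(cd,299.2,223.8)]);b3,_=tri([(cs,329.6,214.4),(cd,303.6,231.7)]);print("fixed cams shift",(b3-b2)@ex,(b3-b2)@ey,(b3-b2)[2])
p=onz(cw,319.2,210.9,.188);print("pin",p,(p-np.array([.5907,.015,.19]))@ey)
d=np.linalg.norm(p[:2])
# hub relative
h=onz(cw,244,111,.095);print("hub",h,"ball-hub",(b-h)@ey,"lean deg",np.degrees(np.arcsin(-((b-h)@ey)/.078)))
h0=np.array([.52538,.03478,.095]);print("b0-h0",(b0-h0)@ey)
```

```text
ball [0.52952872 0.01877906 0.1721852 ] [np.float64(6.327606872247329e-05), np.float64(0.00038240874558076633), np.float64(0.00042403707678243647)] 0.0007012993387792303 -0.039167275179687495
fixed cams shift 0.0007681530848854038 -0.0405232145939206 -0.0004851858198151038
pin [ 0.5989116  -0.01652929  0.188     ] -0.032553191063945004
hub [0.5229902 0.0385731 0.095    ] ball-hub -0.02073147749822793 lean deg 15.41379142092587
b0-h0 0.02265068
```

Ball moved 39–40.5 mm (one notch is 40.4), and it now leans about 15° right. Descend to the right of the pin.

Emit:
play_rows(
  targets=[
    {"delta_pos": [0, 0, -0.02], "delta_rot": [0, 0, 0], "claw": 0},
    {"delta_pos": [0, 0, -0.04], "delta_rot": [0, 0, 0], "claw": 0},
    {"delta_pos": [0, 0, -0.058], "delta_rot": [0, 0, 0], "claw": 0},
    {"delta_pos": [0, 0, -0.07], "delta_rot": [0, 0, 0], "claw": 0},
    {"delta_pos": [0, 0, -0.077], "delta_rot": [0, 0, 0], "claw": 0},
    {"delta_pos": [0, 0, -0.078], "delta_rot": [0, 0, 0], "claw": 0},
    {"delta_pos": [0, 0, -0.078], "delta_rot": [0, 0, 0], "claw": 0},
  ],
)

```text
time: 9.18
eef_pos: [0.6037, -0.0446, 0.2067]
tcp_rot: [0.446, 0.548, -0.448, 0.548]
contact_force: [0.3, 0.5, 0.9]
opening: -0.001
```

Emit:
play_rows(
  targets=[
    {"delta_pos": [-0.001, 0.005, 0], "delta_rot": [0, 0, 0], "claw": 0},
    {"delta_pos": [-0.002, 0.009, 0], "delta_rot": [0, 0, 0], "claw": 0},
    {"delta_pos": [-0.0025, 0.012, 0], "delta_rot": [0, 0, 0], "claw": 0},
    {"delta_pos": [-0.003, 0.015, 0], "delta_rot": [0, 0, 0], "claw": 0},
    {"delta_pos": [-0.004, 0.018, 0], "delta_rot": [0, 0, 0], "claw": 0},
    {"delta_pos": [-0.0045, 0.021, 0], "delta_rot": [0, 0, 0], "claw": 0},
    {"delta_pos": [-0.005, 0.024, 0], "delta_rot": [0, 0, 0], "claw": 0},
    {"delta_pos": [-0.006, 0.027, 0], "delta_rot": [0, 0, 0], "claw": 0},
    {"delta_pos": [-0.0065, 0.03, 0], "delta_rot": [0, 0, 0], "claw": 0},
    {"delta_pos": [-0.007, 0.033, 0], "delta_rot": [0, 0, 0], "claw": 0},
    {"delta_pos": [-0.008, 0.036, 0], "delta_rot": [0, 0, 0], "claw": 0},
    {"delta_pos": [-0.0085, 0.039, 0], "delta_rot": [0, 0, 0], "claw": 0},
    {"delta_pos": [-0.009, 0.041, 0], "delta_rot": [0, 0, 0], "claw": 0},
    {"delta_pos": [-0.0093, 0.043, 0], "delta_rot": [0, 0, 0], "claw": 0},
    {"delta_pos": [-0.0097, 0.0445, 0], "delta_rot": [0, 0, 0], "claw": 0},
    {"delta_pos": [-0.0097, 0.0445, 0], "delta_rot": [0, 0, 0], "claw": 0},
    {"delta_pos": [-0.0097, 0.0445, 0], "delta_rot": [0, 0, 0], "claw": 0},
  ],
)

```text
time: 10.6
eef_pos: [0.5939, 0.0001, 0.2066]
tcp_rot: [0.446, 0.548, -0.448, 0.548]
contact_force: [-0.8, 0.5, 0.2]
opening: 0.002
```

Emit:
play_rows(
  targets=[
    {"delta_pos": [-0.0002, 0.001, 0], "delta_rot": [0, 0, 0], "claw": 0},
    {"delta_pos": [-0.0004, 0.002, 0], "delta_rot": [0, 0, 0], "claw": 0},
    {"delta_pos": [-0.0004, 0.002, 0], "delta_rot": [0, 0, 0], "claw": 0},
    {"delta_pos": [-0.0004, 0.002, 0], "delta_rot": [0, 0, 0], "claw": 0},
  ],
)

```text
time: 10.93
eef_pos: [0.5937, 0.0009, 0.2067]
tcp_rot: [0.446, 0.547, -0.448, 0.548]
contact_force: [1.2, -5.8, -1.1]
opening: -0.001
```

```bash
python3 look.py l6 | cut -c1-800
```

```text
t 10.9333 pos [0.5937 0.0009 0.2067] F [ 1.19 -5.76 -1.08] op -0.001 tooly [ 0.98   0.201 -0.001] q6 -0.37
wrist R [([148, 157, 32, 52, 727], [164.8, 181.3]), ([167, 210, 46, 43, 1518], [189.3, 231.5]), ([0, 425, 14, 13, 82], [4.7, 429.5])] Y [([270, 261, 99, 28, 2464], [318.7, 274.1])]
scene R [([350, 186, 17, 16, 78], [358.7, 192.5]), ([341, 189, 17, 15, 77], [348.8, 196.3]), ([424, 203, 8, 9, 49], [427.9, 207.1]), ([325, 210, 10, 10, 79], [329.7, 214.3]), ([360, 285, 9, 15, 85], [364.3, 292.1])] Y [([134, 24, 8, 8, 41], [137.3, 28.1]), ([120, 26, 17, 74, 373], [126.6, 57.9]), ([140, 36, 16, 56, 235], [148.0, 61.2]), ([72, 44, 18, 48, 369], [81.3, 65.8]), ([398, 186, 16, 26, 134], [405.5, 195.1]), ([293, 191, 21, 39, 237], [303.6, 205.3])]
side R [([416, 57, 7, 37, 147], [418.9, 74.7]), ([299, 227, 10, 10, 79], [303.6, 231.7]), ([219, 292, 10, 10, 76], [223.4, 296.7]), ([368, 414, 50, 26, 386], [391.8, 424.9]), ([359, 427, 52, 27, 433], [384.3, 440.9])] Y [([448, 53, 7, 8, 42], [451.3, 56.3]), ([442, 62, 12, 42, 268], [447.0, 79.6]), ([328, 230, 11, 22, 84], [333.9, 241.9]), ([250, 290, 22, 25, 168], [260.7, 296.9])]
```

The force rises to 5.8 N at the stop, with the pin back at its original place. One slightly firmer nudge, then back off and up.

Emit:
play_rows(
  targets=[
    {"delta_pos": [-0.0004, 0.002, 0], "delta_rot": [0, 0, 0], "claw": 0},
    {"delta_pos": [-0.0005, 0.0025, 0], "delta_rot": [0, 0, 0], "claw": 0},
    {"delta_pos": [-0.0005, 0.0025, 0], "delta_rot": [0, 0, 0], "claw": 0},
    {"delta_pos": [-0.0005, 0.0025, 0], "delta_rot": [0, 0, 0], "claw": 0},
  ],
)

```text
time: 11.42
eef_pos: [0.5937, 0.0012, 0.2067]
tcp_rot: [0.445, 0.546, -0.449, 0.55]
contact_force: [1.4, -7.8, -2.1]
opening: -0.002
```

Emit:
play_rows(
  targets=[
    {"delta_pos": [0.001, -0.006, 0], "delta_rot": [0, 0, 0], "claw": 0},
    {"delta_pos": [0.003, -0.013, 0], "delta_rot": [0, 0, 0], "claw": 0},
    {"delta_pos": [0.004, -0.02, 0], "delta_rot": [0, 0, 0], "claw": 0},
    {"delta_pos": [0.005, -0.025, 0.02], "delta_rot": [0, 0, 0], "claw": 0},
    {"delta_pos": [0.005, -0.025, 0.045], "delta_rot": [0, 0, 0], "claw": 0},
    {"delta_pos": [0.005, -0.025, 0.07], "delta_rot": [0, 0, 0], "claw": 0},
    {"delta_pos": [0.005, -0.035, 0.09], "delta_rot": [0, 0, 0], "claw": 0},
    {"delta_pos": [0.005, -0.05, 0.11], "delta_rot": [0, 0, 0], "claw": 0},
    {"delta_pos": [0.005, -0.06, 0.12], "delta_rot": [0, 0, 0], "claw": 0},
    {"delta_pos": [0.005, -0.06, 0.12], "delta_rot": [0, 0, 0], "claw": 0},
    {"delta_pos": [0.005, -0.06, 0.12], "delta_rot": [0, 0, 0], "claw": 0},
  ],
)

```text
time: 12.33
eef_pos: [0.5987, -0.0591, 0.3265]
tcp_rot: [0.445, 0.546, -0.449, 0.549]
contact_force: [0.3, 0.1, -1.2]
opening: 0.0
```

```bash
python3 look.py l7 | cut -c1-700
python3 - <<'E'
from h import *
a=cv2.imread("pics/l7_scene.png");b=cv2.imread("pics/l7_side.png")
f=lambda im,x,y,w,h:cv2.resize(im[y:y+h,x:x+w],(400,400),interpolation=cv2.INTER_CUBIC)
cv2.imwrite("pics/c7.png",np.hstack([f(a,240,175,130,130),f(b,260,205,130,130)]))
# pin (bright yellow, top part) now vs start
for n in("scene","side"):
    for k in(f"{n}0",f"l7_{n}"):
        im=cv2.imread(f"pics/{k}.png");h=cv2.cvtColor(im,cv2.COLOR_BGR2HSV)
        m=cv2.inRange(h,(22,130,90),(34,255,255));x0,y0=(285,180) if n=="scene" else(320,210)
        mm=np.zeros_like(m);mm[y0:y0+(22 if n=="scene" else 18),x0:x0+40]=m[y0:y0+(22 if n=="scene" else 18),x0:x0+40]
        ys,xs=np.nonzero(mm);print(k,xs.mean().round(2),ys.mean().round(2),len(xs))
E
```

```text
t 12.3333 pos [ 0.5987 -0.0591  0.3265] F [ 0.33  0.15 -1.19] op 0.0 tooly [ 0.98   0.2   -0.001] q6 -0.46
wrist R [([196, 102, 23, 41, 421], [207.7, 122.0]), ([236, 103, 26, 28, 568], [248.4, 117.0]), ([97, 280, 19, 16, 226], [106.2, 287.5]), ([312, 378, 13, 14, 98], [318.2, 384.7])] Y [([300, 126, 58, 18, 868], [328.5, 134.5]), ([154, 317, 23, 10, 61], [168.0, 320.5])]
scene R [([351, 186, 16, 16, 79], [358.7, 192.4]), ([341, 189, 17, 15, 81], [349.0, 196.4]), ([424, 204, 8, 8, 48], [428.0, 207.2]), ([325, 210, 10, 10, 81], [329.7, 214.3]), ([360, 285, 9, 15, 79], [364.2, 292.0])] Y [([120, 26, 17, 74, 363], [126.5, 57.4]), ([140, 36, 16, 56, 225], [147.9, 61.3]), ([73, 44, 17, 48, 361], [81.4, 65.9]), ([398, 186, 16, 26, 135], [405.6, 195.1]), ([293, 191, 21, 39, 233], [303.2, 206.2])]
side R [([416, 57, 7, 38, 151], [418.9, 74.9]), ([299, 227, 10, 10, 78], [303.6, 231.7]), ([219, 292, 10, 10, 76], [223.4, 296.7]), ([367, 414, 51, 26, 388], [391.8, 424.9]), ([359, 427, 52, 27, 431], [384.4, 441.0])] Y [([447, 53, 8, 8, 43], [451.3, 56.4]), ([442, 62, 12, 42, 268], [447.1, 79.8]), ([326, 220, 20, 32, 201], [334.3, 231.1]), ([250, 290, 22, 25, 172], [260.7, 297.1])]
scene0 302.77 194.72 135
l7_scene 302.6 195.17 111
side0 334.86 222.83 122
l7_side 334.69 223.05 109
```

View pics/c7.png

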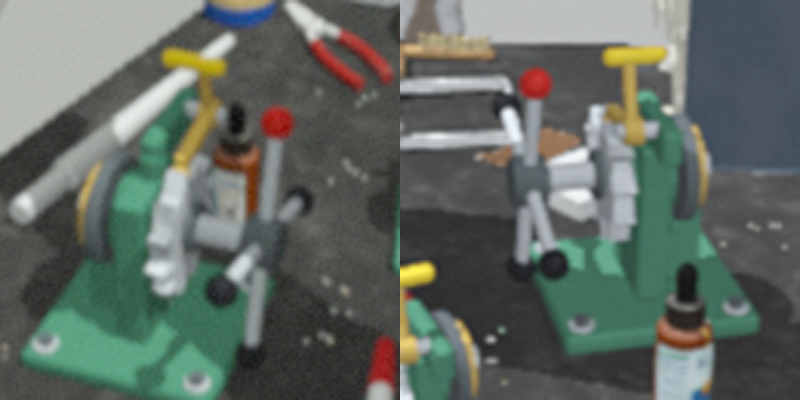

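View pics/l7_wrist.png

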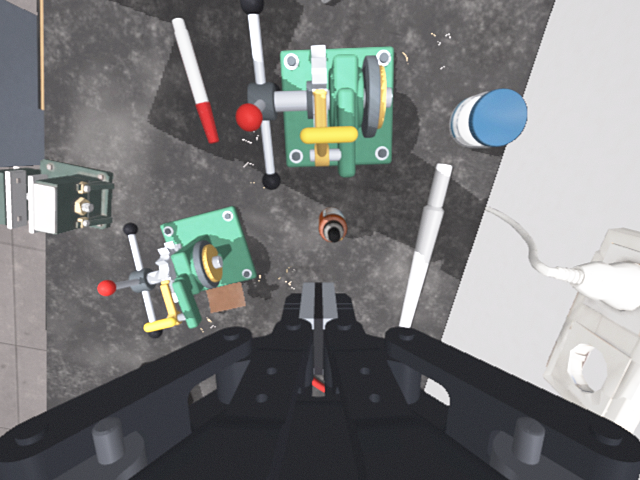

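Run:
```python
from h import *
cw,cs,cd=[ctrl.calibration(n) for n in("wrist","scene","side")]
ey=np.array([-.213,.977,0])
p=onz(cw,328.5,134.5,.191);print("pin",p,"shift along y vs start (l1 wrist)",(p-np.array([.5910,.0149,.191]))@ey)
p3=tri([(cw,328.5,134.5),(cs,303.4,194.9),(cd,336.4,223.2)]);print(p3)
b=tri([(cw,248.4,117),(cs,329.7,214.3),(cd,303.6,231.7)]);print(b,(b[0]-np.array([.5205,.0569,.17]))@ey)
```

```text
pin [0.58968512 0.01765244 0.191     ] shift along y vs start (l1 wrist) 0.002969208610043733
(array([0.5898923 , 0.01689019, 0.19149641]), [np.float64(0.000769722988746879), np.float64(0.0007423659132562869), np.float64(0.0007155223290906145)])
(array([0.52934362, 0.01861204, 0.17234594]), [np.float64(0.0002045865226407436), np.float64(0.00045588162631648706), np.float64(0.00031179844387543127)]) -0.03929102550177473
```

```bash
python3 -c "
from plant import ctrl
print(ctrl.sign_off())"
```

```text
the job is handed in; nothing more can be done
None
```

The index head is turned back one notch, the pawl is down in the next gap, and the job is handed in at about 12.5 s. With the fingers shut I pushed the pin right until the pawl was up at about 0.73 rad. I then pushed the red ball right, and pushed the pin back left until it stopped hard, with about 8 N on the finger.

**Wheel:** the ball moved 39.2 to 40.5 mm, where one notch is 40.4 mm. It now leans about 15° right, and it did not move when the pawl went in.

**Pawl:** the fixed cameras show the pin within about 0.5 px of where it started, so the nose reads as fully down. The wrist camera disagreed slightly, putting the pin 3 mm further left than at the start. That is on the seated side, and I took it as measurement error.

**Surroundings:** the dropper and marker stand where they were in the last pictures. The block, partly hidden behind the head in the last side picture, was never near the finger's path. I did not measure their positions. The robot was clear of everything at hand-in.

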